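# Load the cell carrier and hold it up

### The arm

A 6-joint arm with a two-finger parallel gripper is mounted at the origin on a cart in front of the work surface, level with it; the furniture and walls round the work are solid. World frame = base frame: x ahead of the robot, y to its left, z up, the work surface at z = 0. Lengths are in m, angles in degrees, forces in N, time in s.
With the tool pointing down it reaches from about 0.35 to 0.875 m from the base axis. Payload 4.2 kg.
Tool frame: the origin (TCP) lies between the finger pads, 19 mm behind the fingertips; this is the grasp point; y points along the fingers, z is the direction in which the jaws open and shut, and the axes are right-handed (so a half turn about y gives the same grasp; the last joint's range is limited). The gripper opens to 87 mm and grips with 3 to 60 N. Pads are 19 mm wide; open, the fingers measure 117 mm over their backs; the gripper's body (75 mm by 190 mm) begins 51 mm behind the grasp point.
Start: joints at [-56.001, 22.042, 0.453, 0, -68.411, -14.817], TCP at [0.205, -0.59, 0.241] pointing down, gripper open.
Joint ranges: [-179.83, 179.83], [-69.29, 118.12], [-61.27, 80.66], [-181.25, 117.63], [-171.15, -9.14], [-177.46, 177.46]. Speed limits (degrees/s): [159.86, 159.86, 180, 180, 180, 180].

### API

Orientations are given as [roll, pitch, yaw] about the fixed x, y, z axes, in that order (R = Rz(yaw) Ry(pitch) Rx(roll)).
In Python, from workcell import env gives the robot as it stands. The module is installed in compiled form; this text tells all that it offers. Calls block until the motion is done:
- env.goto(position, orientation): joint-space move of the TCP to a pose.
- env.move_straight(position, rotation=None, rate=0.15, force_limit=None): straight line of the TCP; rotation=None keeps the orientation; rate is the mean speed in m/s. With force_limit (N) it stops when the force on the tool has changed by that much, and returns True; else False.
- env.set_joints(angles): joint-space move.
- env.gripper_to(opening, grasp_force=None): opening from 0.0 (shut) to 1.0 (fully open); grasp_force is the grip in N (None keeps the last); returns when the fingers have stopped.
- env.dwell(seconds).
- env.inverse_kinematics(position, orientation): joint angles nearest the present ones, or None.
- env.read_state(): the state.
- env.grab_frame(name): name is "scene" or "top" or "wrist"; returns a dict with "image" (400x640x3 uint8, blue, green, red), "fx", "fy", "cx", "cy" (pixels), "position" and "orientation" of the camera in the world. Camera axes: x right, y up, looking along -z (the intrinsics and any distortion apply to the point x, -y, -z); pixel columns grow to the right and rows downward; lengths in m; the calibration is good to about 2 mm. A picture is of the moment at which its call begins. There is no depth.
A pose or a line that the arm cannot do raises env.Unreachable and nothing moves.
- env.close_job(): hands the job in, once; it reports no verdict.
Trained networks look in a picture, given as the dict that the camera call returned (one of the last four; its "shot" number tells which), for a name from the list of things; names that differ only in an ending like _2 or _b are one class to them, and where a whole thing is asked for, a point or a joint stands for the part that bears it (a point fixed in the world has none). Each returns a list of dicts, best first, with "score" (0 to 1); they miss things now and then, are a little off and sometimes report something else, mostly with a low value. They report only what shows in the picture. A call takes as long as a camera call.
- env.search_frame(picture, thing): "xyz" ([x, y, z] in m, in world coordinates, good to about 4 mm: the middle of the surface that is visible of it).
- env.trace(picture, thing): "mask" (400x640 bool, what is visible of it).
The state is a dict: "clock": time; "joint_positions": joint angles; "qvel": joint speeds; "joint_torque": joint torques, N m; "position": TCP position; "tool_rot": TCP orientation; "force": force on the tool from outside, world axes, zero at the start; "wrist_torque": the same for the moment, N m; "opening": opening from 0.0 (shut) to 1.0 (fully open).
Only numpy, scipy, OpenCV 4.12 (cv2) and the standard library are available. Lean on these libraries where they do the work, as an engineer would, in place of code of your own. Each camera call takes 0.05 s, during which the arm holds its last target. There are 200 camera calls.

### The job

Stand the loose battery cell upright in the empty cup of the cell carrier, all the way down, and let go of it; only then pick the carrier up by the middle of its handle and lift it about 12 cm clear of the bench. Keep it level, with a cell standing in each cup, and finish while still holding it steady in the air: do not put it down or let go. Leave the tape roll, the steel block and the phone alone.

Things in the scene. Friction and masses are not known exactly. Their poses are not given: they have to be found in the camera images.
- carrier: the loose cell carrier, 180 x 44 mm, 85 mm high, about 0.35 kg, balanced about its middle: dark steel base 6 mm thick, a round grey cup near each end, a handle in the middle. Origin at the centre of its underside; x along its length, y across, z up. Handle: black bar 64 mm long (x), 14 mm wide (y), from 71 to 85 mm up, on two uprights 14 mm wide at x = +/-29 mm
- grip (a point): the middle of the handle bar, 78 mm above the carrier's underside; axes as the carrier's. Grip it here, fingers closing across the carrier (along y)
- cup_empty (a point): middle of the inner floor of the empty cup, on the carrier at x = +68 mm, 10 mm above its underside; z up. The cup is 19 mm wide inside for the lower 20 mm, then flares to 26 mm at the rim, 26 mm above this floor; 32 mm wide outside at the rim
- cup_full (a point): the same for the other cup, at x = -68 mm, in which a cell already stands
- cell_loose: a battery cell, orange with a white band, 14 mm diameter, body 47 mm long plus a small stud on top, 24 g, standing upright and free on the bench. Origin at the centre of its lower end, z up along its length. It must be gripped near its top, since the lower 26 mm go inside the cup
- cell_in_cup: an identical cell that already stands in the other cup; origin at the centre of its lower end, z up
- tape_roll: bystander: a roll of masking tape lying flat, 104 mm across, 25 mm high; origin at the centre of its underside
- jig_block: bystander: a flat grey steel block 66 x 52 x 18 mm; origin at the centre of its underside, x along the 66 mm
- phone: bystander: a black phone lying flat, 158 x 75 x 8 mm; origin at the centre of its underside, x along the 158 mm

How it is judged (in metres and radians):
On the way:
1. the loose cell stands fully down in the empty cup, let go, with the carrier on the bench (z of cell_loose in the frame of cup_empty between -0.004 and 0.008 m and x of cell_loose in the frame of cup_empty between -0.008 and 0.008 m and y of cell_loose in the frame of cup_empty between -0.008 and 0.008 m and angle between the z axis of cell_loose and the z axis of carrier, either way round below 0.3 rad and contact force between the fingers and cell_loose below 0.1 N and height (world z) of carrier below 0.01 m and angle between carrier's own z axis and vertical below 0.1 rad), for 0.2 s.
At the end, for the whole second after the job is handed in: Carrier more than 80 mm above the bench, within 0.14 rad of level, still (0.03 m/s, 0.2 rad/s), gripped by its handle (over 5 N, TCP within 40 mm of the bar's middle), resting on nothing; each cell in its cup, lower end within 8 mm of the cup floor's middle, within 0.3 rad of upright (height (world z) of carrier above 0.08 m and angle between carrier's own z axis and vertical below 0.14 rad and linear speed of carrier below 0.03 m/s and angular speed of carrier below 0.2 rad/s and contact force between the fingers and carrier above 5 N and distance between the grasp point and grip below 0.04 m and z of cell_loose in the frame of cup_empty between -0.004 and 0.008 m and x of cell_loose in the frame of cup_empty between -0.008 and 0.008 m and y of cell_loose in the frame of cup_empty between -0.008 and 0.008 m and angle between the z axis of each of cell_loose, cell_in_cup and the z axis of carrier, either way round below 0.3 rad and z of cell_in_cup in the frame of cup_full between -0.004 and 0.008 m and x of cell_in_cup in the frame of cup_full between -0.008 and 0.008 m and y of cell_in_cup in the frame of cup_full between -0.008 and 0.008 m and contact force between carrier and tape_roll below 0.1 N and contact force between carrier and jig_block below 0.1 N and contact force between carrier and phone below 0.1 N); the arm keeps its last pose, push and grip.
It fails at once if the tape roll is moved more than 30 mm (distance of tape_roll from where it was at the start of the episode above 0.03 m).
It fails at once if the jig block is moved more than 30 mm (distance of jig_block from where it was at the start of the episode above 0.03 m).
It fails at once if the phone is moved more than 30 mm (distance of phone from where it was at the start of the episode above 0.03 m).
It fails at once if the carrier is tipped by more than 0.35 rad (20 degrees) (angle between carrier's own z axis and vertical above 0.35 rad).
It also fails if it takes over 48 s, if anything falls off the work surface, if the arm or the gripper's body presses on something with over 40 N, if the wrist force passes 120 N, or if a joint passes its speed limit or range.

## Working session

There is one attempt and no reset: what is moved stays moved. The work goes in short steps, each a Python script; the robot and the scene stay as the last script left them, time stands still between calls to the robot, and variables do not carry over. Pictures are saved under pics/ and viewed, about 8 in all and at most 12, crops included, and the job is handed in when it is done.

```bash
mkdir -p pics
python3 - <<'E'
from workcell import env
import cv2,numpy as np
s=env.read_state();print(s['clock'],s['position'],s['tool_rot'],s['opening'])
ims=[]
for n in ["top","scene"]:
    p=env.grab_frame(n);ims.append(p["image"]);print(n,p["position"],p["orientation"],p["fx"],p["fy"],p["cx"],p["cy"],[k for k in p])
    for t in ["carrier","cell_loose","tape_roll","jig_block","phone","cup_empty"]:
        print(t,[(round(d["score"],2),np.round(d["xyz"],4).tolist()) for d in env.search_frame(p,t)[:3]])
for i,n in zip(ims,"ts"): cv2.imwrite(f"pics/{n}0.png",i)
print(env.read_state()['clock'])
E
```

```text
0.0 [ 0.2052098  -0.58974802  0.24014656] [-8.98723918e+01  5.81918710e-03  1.91732140e+01] 1.0021997092442751
top [ 0.30668409 -0.04444661  1.37389167] [ 11.07831991  -1.03161766 -90.72341586] 461.7772453005805 461.7772453005805 319.479738980333 196.10688160066996 ['image', 'fx', 'fy', 'cx', 'cy', 'position', 'orientation', 'shot']
carrier [(0.64, [0.5361, -0.2385, 0.0045])]
cell_loose []
tape_roll [(0.77, [0.5177, -0.4128, 0.0224])]
jig_block [(0.89, [0.6478, 0.0609, 0.0131])]
phone [(0.66, [0.4698, 0.2771, 0.0065])]
cup_empty [(0.29, [0.5408, -0.2358, 0.0015])]
scene [0.27875689 0.46853884 0.77858031] [  40.70212529    0.26645077 -154.05767718] 361.32170572575353 361.32170572575353 319.8133797230388 197.82945040551994 ['image', 'fx', 'fy', 'cx', 'cy', 'position', 'orientation', 'shot']
carrier [(0.72, [0.5193, -0.3974, 0.0162]), (0.69, [0.5432, -0.2341, 0.0065])]
cell_loose [(0.38, [0.4723, 0.1372, 0.034])]
tape_roll [(0.82, [0.5199, -0.3987, 0.014])]
jig_block [(0.61, [0.6488, 0.0689, 0.0173])]
phone [(0.65, [0.4685, 0.2786, 0.0117])]
cup_empty [(0.84, [0.5442, -0.2353, 0.0101])]
0.7
```

View pics/t0.png

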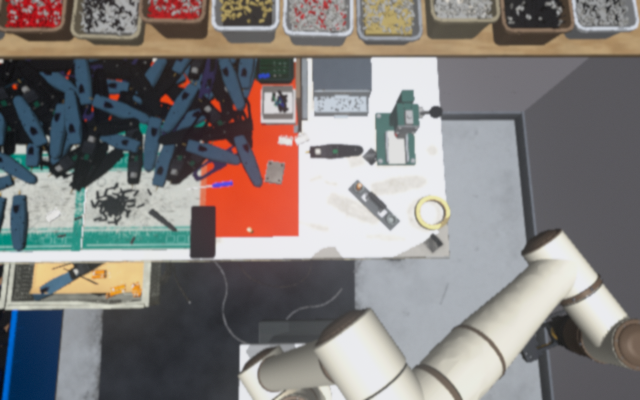

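View pics/s0.png

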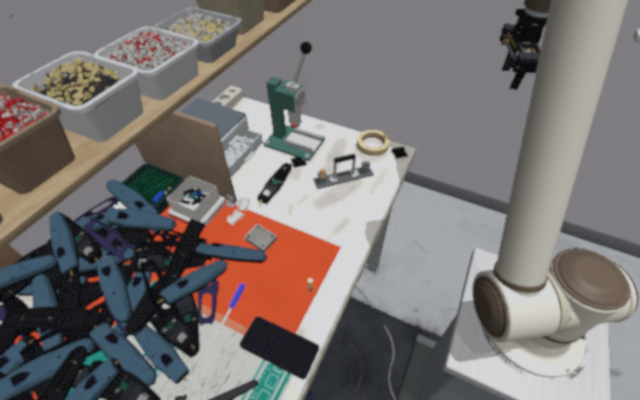

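```bash
cat > h.py <<'E'
from workcell import env
import cv2,numpy as np
from scipy.spatial.transform import Rotation as R
def ray(p,u,v):
    d=R.from_euler('xyz',p["orientation"],degrees=True).apply([(u-p["cx"])/p["fx"],-(v-p["cy"])/p["fy"],-1])
    return np.array(p["position"]),d/np.linalg.norm(d)
def tri(obs):
    A=0;b=0
    for o,d in obs:
        P=np.eye(3)-np.outer(d,d);A=A+P;b=b+P@o
    x=np.linalg.solve(A,b);return x,[1e3*np.linalg.norm((np.eye(3)-np.outer(d,d))@(x-o)) for o,d in obs]
def proj(p,X):
    q=R.from_euler('xyz',p["orientation"],degrees=True).inv().apply(np.array(X)-p["position"])
    return p["cx"]-p["fx"]*q[...,0]/q[...,2],p["cy"]+p["fy"]*q[...,1]/q[...,2]
def plane(p,u,v,z):
    o,d=ray(p,u,v);return o+d*(z-o[2])/d[2]
def cen(m):
    ys,xs=np.nonzero(m);return xs.mean(),ys.mean()
E
python3 - <<'E'
from h import *
import pickle
t=env.grab_frame("top");s=env.grab_frame("scene")
c,r=tri([ray(t,249,230),ray(s,310,284)]);print("cell",c,r)
for n,(a,b) in {"full":((359,188),(320,175)),"empty":((389,222),(367,169))}.items(): print(n,tri([ray(t,*a),ray(s,*b)]))
env.goto([0.47,0.05,0.25],[-90,0,41])
p=env.grab_frame("wrist");cv2.imwrite("pics/w1.png",p["image"])
st=env.read_state();print(st['clock'],st['joint_positions'],st['position']);print({k:v for k,v in p.items() if k!="image"})
pickle.dump(p,open("w1.pkl","wb"))
for d in env.search_frame(p,"cell_loose"):print(d)
E
```

```text
cell [0.47004342 0.13427508 0.03393177] [np.float64(0.18542927257217942), np.float64(0.18542927257211)]
full (array([ 0.59750498, -0.18920819,  0.02858502]), [np.float64(4.184463559156432), np.float64(4.184463559156524)])
empty (array([ 0.49052767, -0.27697638,  0.02213109]), [np.float64(0.6081351258708385), np.float64(0.6081351258708025)])
3.3083 [ 2.57648009e+01  6.64570807e+00 -1.92162265e+01  4.79499134e-03
 -6.41450114e+01 -7.48285406e+01] [0.4701438  0.04945608 0.24996347]
{'fx': 279.6598542236265, 'fy': 279.6598542236265, 'cx': 318.22606604677947, 'cy': 199.474352808641, 'position': array([0.41727502, 0.0026473 , 0.39421226]), 'orientation': array([-1.50975583e+01,  3.84969710e-02,  1.30902196e+02]), 'shot': 5}
{'xyz': [0.4712, 0.1293, 0.0411], 'score': 0.67}
{'xyz': [0.4346, 0.2515, 0.0115], 'score': 0.44}
```

View pics/w1.png

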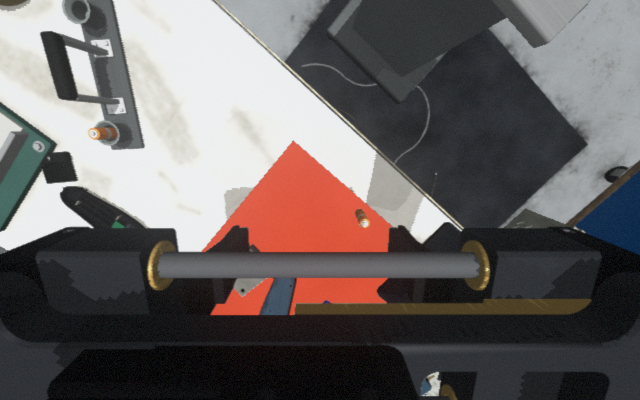

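Run:
```python
from h import *
import pickle
V=[];ims=[]
for pos in ([0.50,0.17,0.2],[0.53,0.15,0.2]):
    env.goto(pos,[-90,0,41]); env.dwell(0.2)
    p=env.grab_frame("wrist");ds=env.trace(p,"cell_loose")
    for d in ds: print(round(d["score"],2),np.round(cen(d["mask"]),1),d["mask"].sum())
    print(proj(p,np.array([[.47,.134,0],[.47,.134,.05]])))
    p["masks"]=[d["mask"] for d in ds];V.append(p);ims.append(p["image"])
pickle.dump(V,open("cellv.pkl","wb"))
ims=[]
for p in V:
    u,v=map(int,[a[0] for a in proj(p,np.array([[.47,.134,.02]]))]);im=p["image"].copy()
    if p["masks"]:
        c,_=cv2.findContours(p["masks"][0].astype(np.uint8),0,2);
        im2=im.copy();cv2.drawContours(im2,c,-1,(255,0,0),1)
    else: im2=im
    u=min(max(u,50),590);v=min(max(v,50),350)
    ims.append(np.hstack([cv2.resize(x[v-50:v+50,u-50:u+50],(300,300),interpolation=0) for x in (im,im2)]))
cv2.imwrite("pics/c2.png",np.vstack(ims));print(env.read_state()['clock'])
```

```text
0.66 [308.7 146.9] 163
(array([313.4215598 , 312.58538588]), array([144.92983358, 148.46231262]))
0.75 [339.7 138.5] 177
(array([341.46494829, 345.33405239]), array([137.08347348, 139.27914528]))
4.8167
```

View pics/c2.png

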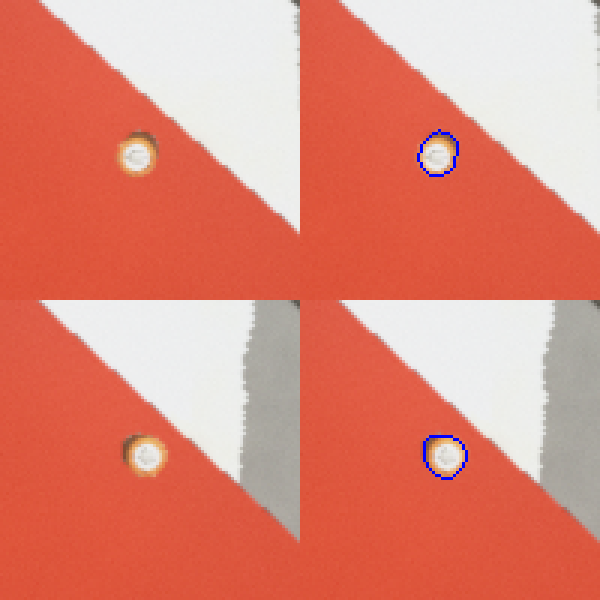

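Run:
```python
from h import *
import pickle
from scipy.optimize import least_squares
V=pickle.load(open("cellv.pkl","rb"))
a=np.linspace(0,2*np.pi,60)
def sil(x,y,h): return np.vstack([np.c_[x+.007*np.cos(a),y+.007*np.sin(a),a*0+z] for z in (0,h)])
tops=[]
for p,(cu,cv) in zip(V,[(137,156),(147,156)]):
    u,v=map(int,[q[0] for q in proj(p,np.array([[.47,.134,.02]]))]); tops.append((u-50+cu/3-.5,v-50+cv/3-.5))
print(tops,tri([ray(p,*t) for p,t in zip(V,tops)]))
def f(q):
    r=[]
    for p in V:
        ys,xs=np.nonzero(p["masks"][0]);u,v=proj(p,sil(*q))
        H=cv2.convexHull(np.c_[u,v].astype(np.float32))
        M=cv2.moments(H)
        r+=[u.min()-xs.min()+.5,u.max()-xs.max()-.5,v.min()-ys.min()+.5,v.max()-ys.max()-.5,2*(M["m10"]/M["m00"]-xs.mean()),2*(M["m01"]/M["m00"]-ys.mean())]
    return r
s=least_squares(f,[.47,.134,.047],x_scale=.01,diff_step=1e-3);print(s.x,np.round(s.fun,1))
s=least_squares(lambda q:f([*q,.048]),[.47,.134],x_scale=.01,diff_step=1e-3);print(s.x)
C=[];ims=[]
for pos in ([0.61,-0.22,0.22],[0.575,-0.15,0.22]):
    env.goto(pos,[-90,0,41]); env.dwell(0.2)
    p=env.grab_frame("wrist")
    p["masks"]={n:[(d["score"],d["mask"]) for d in env.trace(p,n)] for n in ("carrier","cell_in_cup")}
    for n in p["masks"]: print(n,[(round(s,2),np.round(cen(m),1),m.sum()) for s,m in p["masks"][n]])
    C.append(p);cv2.imwrite(f"pics/car{len(C)}.png",cv2.resize(p["image"][:230,160:560],(800,460),interpolation=2))
pickle.dump(C,open("car.pkl","wb"));print(env.read_state()['clock'])
```

```text
[(308.1666666666667, 147.5), (340.5, 138.5)] (array([0.47260651, 0.13001833, 0.0462018 ]), [np.float64(0.04488072678363243), np.float64(0.04488072678362638)])
[0.47291148 0.13057957 0.0470005 ] [ 0.2 -0.   0.5  0.4  0.1  0.3 -0.6 -0.  -0.4 -0.6  0.  -0.2]
[0.47288516 0.13053686]
carrier [(0.57, array([339.7, 125.7]), np.int64(5046))]
cell_in_cup [(0.66, array([344.1, 194. ]), np.int64(180))]
carrier [(0.58, array([279.4, 108.5]), np.int64(5134))]
cell_in_cup [(0.45, array([281.7, 179. ]), np.int64(141))]
7.3417
```

View pics/car1.png

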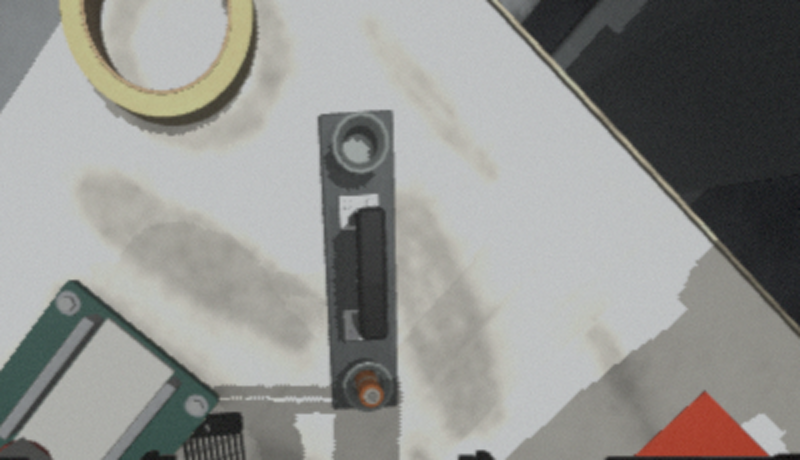

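View pics/car2.png

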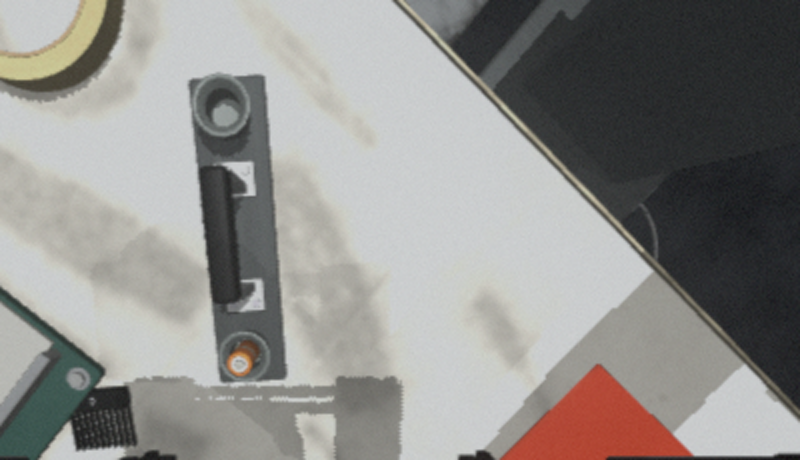

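Run:
```python
from h import *
import pickle
from scipy.optimize import least_squares
C=pickle.load(open("car.pkl","rb"))
M=np.array([[68,0,36],[0,0,83],[90,22,6],[90,-22,6],[-90,-22,6],[-90,22,6],[32,0,83],[-32,0,83]])/1e3
O=[[(360,142),(372,273),(319,115),(393,111),(398,406),(333,408),(371,207),(373,338)],
   [(222,106),(220,235),(190,79),(265,75),(286,380),(221,382),(213,167.5),(227,302)]]
O=[np.array(o)/2-.25+[160,0] for o in O]
def f(q,idx=range(8)):
    X=R.from_euler('z',q[3]).apply(M)+q[:3]
    return np.concatenate([(np.c_[proj(p,X)]-o)[list(idx)].ravel() for p,o in zip(C,O)])
s=least_squares(f,[.543,-.234,0,np.radians(-139)],x_scale=[.01,.01,.01,.1],loss='soft_l1')
q=s.x;print("x y z yaw",np.round(q[:3],4),np.degrees(q[3]));print(np.round(f(q).reshape(2,8,2),1).tolist())
for n,i in (("rim",0),("bar",1),("barA",6),("barB",7)):
    print(n,tri([ray(p,*o[i]) for p,o in zip(C,O)]),R.from_euler('z',q[3]).apply(M[i])+q[:3])
np.save("pose.npy",q)
```

```text
x y z yaw [ 0.5491 -0.237  -0.0028] -135.9490499446849
[[[0.4, 0.7], [0.1, 0.8], [-0.4, -0.4], [0.1, -0.6], [-0.2, -0.6], [-0.5, 0.1], [-0.3, -0.2], [0.4, 0.3]], [[0.2, 0.2], [0.2, 0.6], [-0.4, 0.3], [0.0, -0.1], [0.3, -0.9], [-0.3, -0.1], [0.3, -0.9], [-0.1, 0.2]]]
rim (array([ 0.49997068, -0.28503837,  0.03182812]), [np.float64(0.22634164646865837), np.float64(0.22634164646864546)]) [ 0.50025688 -0.28430814  0.03321497]
bar (array([ 0.5487039 , -0.23755973,  0.08019041]), [np.float64(0.11811610158011085), np.float64(0.11811610158010516)]) [ 0.54912996 -0.23702789  0.08021497]
barA (array([ 0.52656671, -0.25882778,  0.08190123]), [np.float64(0.3705478416033812), np.float64(0.3705478416034062)]) [ 0.52613086 -0.25927742  0.08021497]
barB (array([ 0.57225873, -0.2149279 ,  0.07804981]), [np.float64(0.023083515962189712), np.float64(0.023083515962133858)]) [ 0.57212906 -0.21477836  0.08021497]
```

Run:
```python
from h import *
o=[-90,0,44.05]
env.goto([.4728,.1305,.15],o)
p=env.grab_frame("wrist");cv2.imwrite("pics/pre.png",p["image"])
env.gripper_to(0.55)
print(env.move_straight([.4728,.1305,.0465],rate=.08,force_limit=8))
env.gripper_to(0,grasp_force=12)
s=env.read_state();print(s['opening']*87,s['position'],s['force'])
print(env.move_straight([.4728,.1305,.16],rate=.1))
s=env.read_state();print(s['opening']*87,s['force'],s['clock'],s['joint_positions'])
p=env.grab_frame("wrist");cv2.imwrite("pics/g.png",p["image"][150:400,160:480])
p=env.grab_frame("scene");i=p["image"]
print(proj(p,np.array(s['position'])))
u,v=map(int,proj(p,np.array(s['position'])));cv2.imwrite("pics/gs.png",np.hstack([cv2.resize(cv2.imread("pics/g.png"),(400,312)),cv2.resize(i[max(v-39,0):max(v-39,0)+78,u-50:u+50],(400,312))]))
```

```text
False
13.50867267123199 [0.47281239 0.13050453 0.04650733] [0.47598234 0.07201138 0.54278066]
False
13.651934686194991 [ 0.15871584 -0.34651949  0.11469594] 12.9 [ 3.44444832e+01  1.36641153e+01 -2.48037582e+01 -1.44598253e-02
 -5.16206806e+01 -8.03943934e+01]
(np.float64(308.20327514336975), np.float64(252.33733963642288))
```

View pics/gs.png

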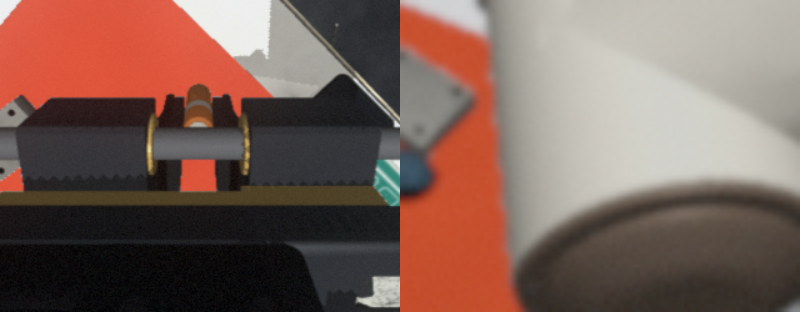

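Run:
```python
from h import *
p=env.grab_frame("wrist");s=env.read_state()
T=R.from_euler('xyz',s['tool_rot'],degrees=True);P=np.array(s['position']);a=np.linspace(0,6.28,40)
for off in (-.003,0,.003):
    c=P+T.apply([off,0,0]);X=np.c_[c[0]+.007*np.cos(a),c[1]+.007*np.sin(a),a*0+P[2]-.0465-.002]
    u,v=proj(p,X);print(off,"cols",u.min(),u.max(),"min row",v.min())
print([ (d["score"],np.nonzero(d["mask"])[0].min(),np.nonzero(d["mask"])[1].min(),np.nonzero(d["mask"])[1].max()) for d in env.trace(p,"cell_loose")])
o=[-90,0,44.05]
env.goto([.5001,-.2846,.18],o)
env.move_straight([.5001,-.2846,.115],rate=.1); env.dwell(.2)
p=env.grab_frame("wrist");cv2.imwrite("pics/over.png",cv2.resize(p["image"][120:270,220:420],(800,600)))
print(env.read_state()['clock'],env.read_state()['force'],env.read_state()['position'])
```

```text
-0.003 cols 309.8429502984084 329.0450003149944 min row 211.31306252220008
0 cols 309.8779901232154 329.00702273370206 min row 215.26646600415265
0.003 cols 309.91276456299073 328.9693329734481 min row 219.18966167696638
[(0.97, np.int64(218), np.int64(307), np.int64(330))]
15.6917 [-0.89016858 -0.09033053 -0.44276588] [ 0.50041199 -0.28471048  0.11566896]
```

View pics/over.png

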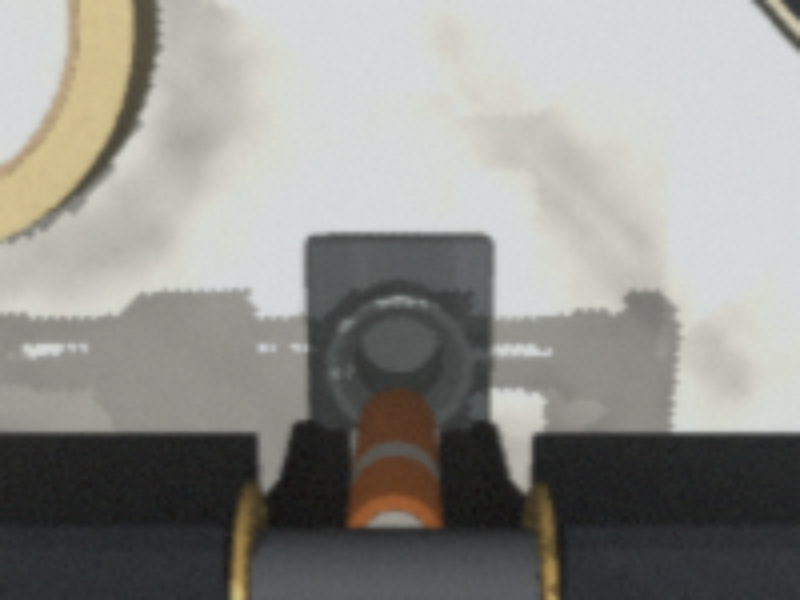

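Run:
```python
from h import *
q=[.4994,-.2853]
env.move_straight([*q,.098],rate=.05); env.dwell(.1)
f0=np.array(env.read_state()['force'])
hit=env.move_straight([*q,.0575],rate=.03,force_limit=5)
s=env.read_state();print(hit,s['position'],np.array(s['force'])-f0,s['opening']*87,s['clock'])
p=env.grab_frame("wrist");cv2.imwrite("pics/in.png",cv2.resize(p["image"][120:270,220:420],(800,600)))
```

```text
False [ 0.49954301 -0.28534097  0.05771866] [ 0.25987527 -0.34601604 -0.66014999] 13.614781257631707 17.7833
```

View pics/in.png

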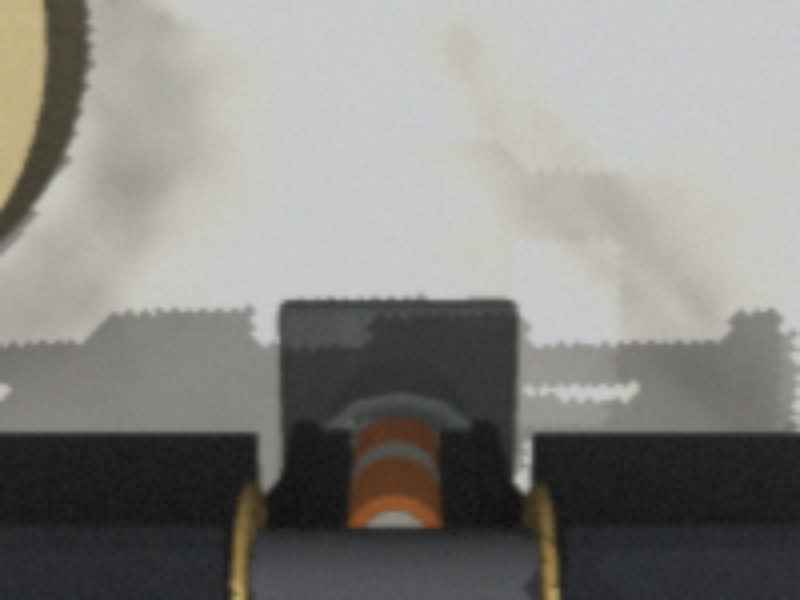

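Run:
```python
from h import *
import pickle
q=[.4994,-.2853]
env.gripper_to(0.4);env.dwell(.3)
env.move_straight([*q,.17],rate=.12)
C=[];ims=[]
for pos in ([0.61,-0.22,0.22],[0.575,-0.15,0.22]):
    env.goto(pos,[-90,0,44.05]); env.dwell(0.2)
    p=env.grab_frame("wrist")
    p["masks"]=[(d["score"],d["mask"]) for d in env.trace(p,"cell_loose")]
    print([(round(s,2),np.round(cen(m),1),m.sum()) for s,m in p["masks"]])
    C.append(p);ims.append(cv2.resize(p["image"][10:210,240:380],(400,571),interpolation=2))
cv2.imwrite("pics/aft.png",np.hstack(ims))
pickle.dump(C,open("car2.pkl","wb"));print(env.read_state()['clock'])
```

```text
[(0.64, array([346. ,  72.8]), np.int64(241))]
[]
21.5333
```

View pics/aft.png

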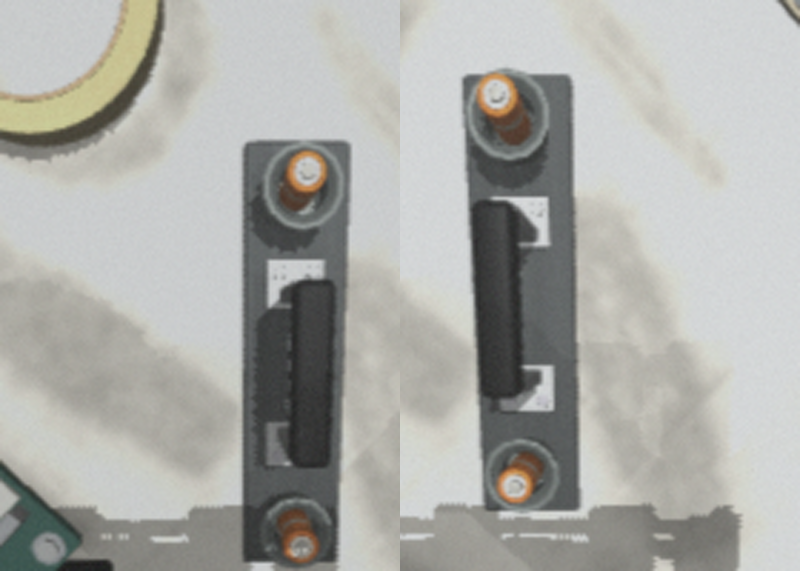

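Run:
```python
from h import *
import pickle
from scipy.optimize import least_squares
C=pickle.load(open("car2.pkl","rb"))
M=np.array([[68,0,36],[0,0,83],[90,22,6],[90,-22,6],[-90,22,6],[32,0,83],[-32,0,83],[-68,0,36]])/1e3
O=[[(303,185),(313,373),(243,143),(350,142),(243,560),(314,281),(312,466),(296,534)],
   [(108,115),(98,300),(63,76),(171,74),(85,511),(92,202),(104,398),(122,475)]]
k=400/140
O=[np.array(o)/k-.35+[240,10] for o in O]
def f(q):
    X=R.from_euler('z',q[3]).apply(M)+q[:3]
    return np.concatenate([(np.c_[proj(p,X)]-o).ravel() for p,o in zip(C,O)])
s=least_squares(f,[.549,-.237,0,np.radians(-136)],x_scale=[.01,.01,.01,.1],loss='soft_l1')
q=s.x;print(np.round(q[:3],4),np.degrees(q[3]));print(np.round(f(q).reshape(2,8,2),1).tolist())
print("bar",tri([ray(p,*o[1]) for p,o in zip(C,O)]))
for n,a,b in (("loose",(307,171),(96,95)),("full",(301,547),(114,487))):
    c,r=tri([ray(p,*(np.array(x)/k-.35+[240,10])) for p,x in zip(C,(a,b))])
    print(n,R.from_euler('z',q[3]).inv().apply(c-q[:3]),r)
np.save("pose2.npy",q)
```

```text
[ 0.5491 -0.2372 -0.0023] -135.66797811588083
[[[-0.1, 0.6], [-0.3, 0.8], [0.1, -0.5], [0.1, -0.4], [0.2, 0.6], [0.0, -0.9], [-0.7, 0.2], [0.3, -0.8]], [[0.2, 0.4], [0.0, 0.7], [-0.3, -0.2], [0.0, 0.2], [0.1, -0.2], [0.5, -0.5], [-0.6, -0.2], [0.4, -0.0]]]
bar (array([ 0.54846508, -0.23754114,  0.08150393]), [np.float64(0.10697171427038951), np.float64(0.10697171427051451)])
loose [0.06922608 0.00086765 0.06003863] [np.float64(0.10763392515193555), np.float64(0.10763392515201173)]
full [-0.06826198  0.00051893  0.06009252] [np.float64(0.1613004900580552), np.float64(0.16130049005796085)]
```

Run:
```python
from h import *
o=[-90,0,44.3];q=[.5489,-.2373]
env.gripper_to(.5)
env.goto([*q,.17],o)
print(env.move_straight([*q,.076],rate=.08,force_limit=8))
env.gripper_to(0,grasp_force=45);env.dwell(.2)
s=env.read_state();print(s['opening']*87,s['position'],s['force'])
env.move_straight([*q,.096],rate=.04);env.dwell(.2)
s=env.read_state();print(s['opening']*87,s['position'],s['force'],s['wrist_torque'])
env.move_straight([*q,.197],rate=.06);env.dwell(.8)
s=env.read_state();print(s['opening']*87,s['position'],s['force'],s['wrist_torque'],s['clock'])
p=env.grab_frame("wrist");c=env.grab_frame("scene")
u,v=map(int,proj(c,np.array(s['position'])));print(u,v)
cv2.imwrite("pics/lift.png",np.hstack([cv2.resize(p["image"][100:350,190:450],(400,385)),cv2.resize(c["image"][v-60:v+76,u-70:u+71],(400,385))]))
```

```text
False
13.061100200287434 [ 0.5488017  -0.23718429  0.07606023] [-0.64148096  0.52824494  1.11489186]
12.89144071839188 [ 0.5486937  -0.23726612  0.09570113] [ 0.62347264 -0.33244973 -2.70051516] [ 0.01328109  0.044693   -0.06162459]
13.660072685188494 [ 0.54890649 -0.23730688  0.19700922] [ 0.28496661 -0.99807943 -2.89653076] [0.0087338  0.04859929 0.04343424] 28.175
346 123
```

View pics/lift.png

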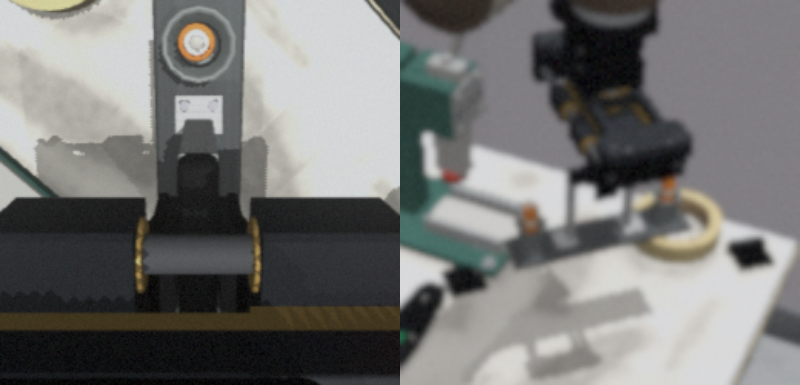

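Run:
```python
from h import *
s=env.read_state();P=np.array(s['position'])
p=env.grab_frame("wrist");c=env.grab_frame("scene")
o=P-[0,0,.076]
for tilt in (-.1,0,.1):
    Rm=R.from_euler('z',-135.7,degrees=True)*R.from_euler('y',tilt)
    X=Rm.apply([[.068,0,.045-.076],[-.068,0,.045-.076],[.068,0,.058-.076]])+P
    print(tilt,[np.round(x,1) for x in proj(c,X)],[np.round(x[2],1) for x in proj(p,X)])
for n in ("cell_loose","cell_in_cup"):
  for im in (c,p): print(n,[(round(d["score"],2),np.round(cen(d["mask"]),1)) for d in env.trace(im,n)])
print(s['qvel'],s['clock'])
```

```text
-0.1 [array([370.7, 322.7, 370.8]), array([125.5, 140. , 121.6])] [np.float64(319.9), np.float64(126.4)]
0 [array([369.5, 321.4, 370. ]), array([127.7, 138.3, 123.8])] [np.float64(319.8), np.float64(129.0)]
0.1 [array([368.1, 320.4, 369. ]), array([130. , 136.4, 126. ])] [np.float64(319.7), np.float64(132.5)]
cell_loose [(0.48, array([369.3, 129.6]))]
cell_loose [(0.64, array([317.5, 127. ]))]
cell_in_cup [(0.42, array([321. , 138.9]))]
cell_in_cup []
[ 0.00969419  0.12231467  0.04524477  0.05448078 -0.01906215  0.05771538] 28.275
```

```bash
python3 -c "
from workcell import env
env.dwell(.5);s=env.read_state();print(s['position'],s['opening']*87,s['clock']);env.close_job()"
```

```text
[ 0.5489267  -0.23729968  0.19701391] 13.26003700890342 29.075
the job is handed in; nothing more can be done
```

I stood the loose cell in the empty cup and let go of it. I then gripped the carrier by the middle of its handle at 45 N, lifted it about 12 cm and handed the job in while still holding it. The job took about 29 s of the 48 s allowed; no verdict is reported.

- **Cell in the cup:** after release and before the lift, both cell tops measured 60 mm above the carrier's underside. Both were within about 1.5 mm of their cup centres, so the loose cell stood all the way down.
- **Lift:** the grasp point was at z = 0.197 m, about 121 mm above where it gripped the handle. The jaws were closed on about 13 mm of a 14 mm bar.
- **Level and cells:** in the last pictures the carrier was within about 0.03 rad of level along its length. I did not measure tilt across its width. Both cells were in their cups.
- **Bystanders:** I kept clear of the tape roll, block and phone, but did not measure their positions again at the end.

**Small disagreements:**
- Camera heights read 2–3 mm low, which is about the calibration error.
- The force reading at the lift was about 2.9 N, against the 3.9 N expected; readings wandered by about 1 N.
- The network missed the second cell in the last wrist view, but found it in the scene view.

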